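# Push the board carrier into the test dock until the gravity catch drops behind it

### The arm

A 6-joint arm with a two-finger parallel gripper is mounted at the origin on a cart in front of the work surface, level with it; the furniture and walls round the work are solid. World frame = base frame: x ahead of the robot, y to its left, z up, the work surface at z = 0. Lengths are in m, angles in rad, forces in N, time in s.
With the tool pointing down it reaches from about 0.375 to 0.9 m from the base axis. Payload 3.1 kg.
Tool frame: the origin (TCP) lies at the centre of the arm's flange, where the gripper is bolted on; the fingertips stand 182 mm ahead of it and the grasp point (between the pads) lies 164 mm ahead of it; z points along the fingers, y is the line along which they close (so a half turn about z gives the same grasp; the last joint's range is limited). The gripper opens to 87 mm and grips with 3 to 60 N. Pads are 19 mm wide; open, the fingers measure 117 mm over their backs; the gripper's body (75 mm by 190 mm) begins 51 mm behind the grasp point.
Start: joints at [-1.323, 0.527, 1.433, -0, 1.181, -0.178], TCP at [0.258, -0.569, 0.405] pointing down, gripper open.
Joint ranges: [-3.08, 3.08], [-0.75, 2.2], [0.22, 2.44], [-1.43, 4.57], [0, 2.65], [-2.85, 2.85]. Speed limits (rad/s): [2.79, 2.79, 3.14, 3.14, 3.14, 3.14].

### API

Orientations are given as a unit quaternion [x, y, z, w].
In Python, from rig import * gives the robot as it stands.
- The arm moves only by the tool move_arm, never from a script. Its argument "commands" is a list that holds one entry, the list of rows, each a list of 6 numbers: the shift along the tool's x, y, z in units of 40 mm (1.0 is 40 mm), then the turn, a rotation vector about the tool's x, y, z in rad. A call has 1 to 12 rows; each row is the pose to reach, as a shift and turn from the pose commanded when the call began, along the tool's axes at that moment; what a row does not reach only later rows make up. A row lasts 1/8 s, in which the tool goes at most 62.5 mm and 10.7 degrees, less where a joint would pass 70% of its speed; a pose out of reach is approached as far as the arm can. A call with a gripper value outside its range is refused whole. "claw" is the closure, from -1 (fully open) to 1 (shut), so that 0 is half open, set as the call begins (left out, the last holds). The fingers move at their own pace and stop on an object; "squeeze" is the grip in N (left out, the last holds). Time passes only in rows, so rows that repeat a pose let the fingers close. It gives the time, the measured TCP pose, the force, the opening and the grip force at its end, in the units of the state.
- get_obs(): the state, without advancing time (a new reading comes with each control period).
- camera(name): name is "scene" or "top" or "wrist"; returns a dict with "pixels" (400x640x3 uint8, blue, green, red), "range_z" (400x640 float32, m along the optical axis (not along the pixel's ray), 0 where there is no reading), "camera_matrix" (3x3 intrinsics, pixels), "extrinsics" (4x4, takes a point from world to camera coordinates). Camera axes: x right, y up, looking along -z (the intrinsics and any distortion apply to the point x, -y, -z); pixel columns grow to the right and rows downward; lengths in m; the calibration is good to about 2 mm. A picture is of the moment at which its call begins.
- hand_in(): hands the job in; it is judged then, once.
The state is a dict: "time": time; "q": joint angles; "joint_velocities": joint speeds; "joint_torque": joint torques, N m; "position": TCP position; "tool_rot": TCP orientation; "ft_force": force on the tool from outside, world axes, zero at the start; "moment": the same for the moment, N m; "grip_width": finger opening in m; "grip_force": force on a finger pad.
Only numpy, scipy, OpenCV 4.12 (cv2) and the standard library are available. Lean on these libraries where they do the work, as an engineer would, in place of code of your own. Each camera call takes 0.05 s, during which the arm holds its last target. There are 200 camera calls.

### The job

Pick up the blue circuit-board carrier by its black grip bar, enter it flat between the guides of the test dock with the board end first, and slide it in so that its own front edge lifts the red catch. Keep pushing gently against the sprung contact block at the end, without forcing it onto its hard stop, until the catch has dropped behind the carrier and holds it in; then let go. Keep the gripper off the dock and leave the other things on the table where they are.

Things in the scene. Friction and masses are not known exactly. Their poses are not given: they have to be found in the camera images.
- carrier: Loose blue plate with a green circuit board. 135 (x) x 112 (y) x 12 mm thick, 0.2 to 0.35 kg. Origin on its underside, z up, +x to the board end, which enters the dock first: plate from x = -60 (rear edge) to +75 (front edge), y -56 to +56. Board from x = 8 to 70, y = -52 to 34, its parts up to 31 mm above the underside. No reading while held.
- grip_bar (a point): Point in the carrier's black grip bar, at carrier x = -30, y = 0, z = 41; same axes. Pinch the bar along x: it is 12 mm thick in x, 40 mm wide in y, its top 57 mm above the underside. Bare plate (top at z = 12): 32 mm in front of the bar, 24 mm behind it.
- dock: Fixed test dock, 290 x 160 mm. Origin on its underside, z up, +x is the way the carrier is pushed in. Floor 8 mm above the table, from x = -150 to +140. A steel bar along y = 70 to 80 carries the catch and, across the far end, the contact block: one unit, clamped up to 14 mm deeper or shallower (x) than the nominal places given by the next points. Its depth is not measured: find it by feel.
- dock_mouth (a point): Middle of the open mouth end of the dock's floor, at dock x = -150, 8 mm above the table. Flares widen the way in to y = -72 and +72 at x = -128 and narrow to the guides at x = -80. A carrier set on the floor with its origin at dock x = -185 (its front edge at -110) is short of the catch and within the flares, at every depth setting.
- dock_guides (a point): Middle of the floor where the straight guides begin, at dock x = -80; they run to x = +125. Black, inner faces at y = -57.5 and +57.5 (1.5 mm clear of the carrier on each side), tops 24 mm above the table.
- dock_catch (a point): Nominal place (fixed to the dock, NOT following the depth setting, true one up to 14 mm off in x) of the middle of the catch's axle, at dock x = -81, y = 46, 31 mm above the table. The axle crosses over y = 36 to 72; its bracket at y = 69 to 74 is 40 mm high. The catch lies over the carrier's left edge, y = 41 to 51.
- dock_contacts (a point): Nominal place (true one up to 14 mm off in x) of the face of the sprung grey plunger, relaxed, at dock x = 92, y = 0, 14 mm above the table; it is 50 mm wide. It starts at 2 N and gains 0.8 N per mm. The catch can drop when it is pressed in about 7 mm (7.5 N, plus up to 3 N of friction). Hard stop at 11.5 mm (11 N).
- dock_home (a point): Nominal place (true one up to 14 mm off in x) of the carrier's origin when held by the catch, at dock x = 21, 8 mm above the table. Let go with the catch dropped, the carrier springs back about 2.5 mm onto the catch's nose; not caught, it is pushed back out by 5 mm or more.
- catch (a joint): Angle of the red catch, 42 mm long, 10 mm wide, 80 g, hinged at its mouth end; its sloping underside leads down to a blunt nose 12 mm above the table. 0 rad: hanging at rest; grows as the nose is lifted; 0.2 to 0.3 while the nose rides on the plate; falls back to 0 by its weight once the carrier's rear edge has passed the nose.
- multimeter: Bystander: black and teal multimeter lying on its back, 157 x 79 x 46 mm, to the left of the dock; origin under its centre. Leave it.
- gear_wheel: Bystander: white gear wheel, 43 mm across, 13 mm high, near the table's front edge; origin under its centre. Leave it.
- tape_black: Bystander: roll of black tape, 62 mm across, 19 mm high, right of the dock's far end; origin under its centre. Leave it.
Things that resemble listed ones, but are neither listed nor needed, are in the scene too. There is more than one size of the carrier; the one meant has the size given above.

How it is judged:
On the way:
1. the carrier lies on the dock's floor between the guides and its plate holds the catch up (value of joint catch above 0.1 rad and x of carrier in the frame of dock between -0.16 and 0.03 m and z of carrier in the frame of dock below 0.013 m and angle between the x axis of carrier and the x axis of dock, either way round below 0.06 rad), for 0.1 s.
At the end, for the whole second after the job is handed in: The catch hangs down again (below 0.05 rad) behind the carrier, which lies flat (within 0.04 rad, not more than 3 mm off the floor) between the guides, its origin 3 to 40 mm past the dock's origin and within 4 mm of its centre line, at rest (value of joint catch below 0.05 rad and x of carrier in the frame of dock between 0.003 and 0.04 m and y of carrier in the frame of dock between -0.004 and 0.004 m and z of carrier in the frame of dock below 0.011 m and angle between carrier's own z axis and vertical below 0.04 rad and linear speed of carrier below 0.01 m/s); the robot touches nothing.
It fails at once if the carrier is pressed against the dock (guides, floor, catch or contact block) with more than 25 N (contact force between carrier and dock above 25 N).
It fails at once if the gripper or arm presses on the dock or its catch (more than 2 N) (contact force between any of the fingers, the arm and dock above 2 N).
It fails at once if a bystander (multimeter, gear wheel, black tape) is moved more than 2 cm (distance of any of multimeter, gear_wheel, tape_black from where it was at the start of the episode above 0.02 m).
It also fails if it takes over 48 s, if anything falls off the work surface, if the arm or the gripper's body presses on something with over 40 N, if the wrist force passes 120 N, or if a joint passes its speed limit or range.

## Working session

There is one attempt and no reset: what is moved stays moved. The work goes in short steps, Python scripts to look and compute and a tool call to move; the robot and the scene stay as the last step left them, time stands still between calls to the robot, and variables do not carry over. Pictures are saved under pics/ and viewed, at most 10 in all, crops included, and the job is handed in when it is done.

Besides the shell and the picture viewer there is one more tool, called by a JSON object that holds its "api" and its "payload". move_arm: Moves the arm, as the interface text tells. Its arguments: {"type":"object","properties":{"commands":{"type":"array","items":{"type":"array","items":{"type":"array","items":{"type":"number"}}}},"claw":{"type":"number"},"squeeze":{"type":"number"}},"required":["commands"]}

```bash
ls; mkdir -p pics
cat > h.py <<'E'
from rig import *
import numpy as np, cv2
from scipy.spatial.transform import Rotation as R
def cloud(c):
    K=np.array(c["camera_matrix"]);E=np.array(c["extrinsics"]);d=np.array(c["range_z"])
    v,u=np.mgrid[0:d.shape[0],0:d.shape[1]]
    X=(u-K[0,2])/K[0,0]*d;Y=(v-K[1,2])/K[1,1]*d
    P=np.stack([X,-Y,-d],-1)
    W=(P-E[:3,3])@E[:3,:3]
    W[d<=0]=np.nan
    return W
def proj(c,p):
    K=np.array(c["camera_matrix"]);E=np.array(c["extrinsics"])
    q=E[:3,:3]@np.array(p)+E[:3,3]; q=np.array([q[0],-q[1],-q[2]])
    return (K@q)[:2]/q[2]
E
python3 - <<'E'
from h import *
for n in ["scene","top"]:
    c=camera(n);cv2.imwrite(f"pics/{n}0.png",np.array(c["pixels"]));np.save(f"{n}0.npy",cloud(c))
    print(n,np.array(c["extrinsics"]).round(3).tolist())
o=get_obs();print({k:np.round(v,3).tolist() for k,v in o.items()})
E
```

```text
pics
scene [[-0.786, -0.618, 0.024, 0.448], [0.3, -0.347, 0.888, -0.21], [-0.541, 0.705, 0.458, -0.758], [0.0, 0.0, 0.0, 1.0]]
top [[0.027, -0.999, 0.024, 0.014], [0.994, 0.03, 0.104, -0.574], [-0.105, 0.021, 0.994, -0.988], [0.0, 0.0, 0.0, 1.0]]
{'time': 0.1, 'q': [-1.323, 0.528, 1.434, 0.0, 1.181, -0.178], 'joint_velocities': [0.0, -0.001, -0.002, 0.001, 0.0, -0.001], 'joint_torque': [0.001, -44.098, -17.715, 0.064, 0.053, -0.0], 'position': [0.258, -0.569, 0.404], 'tool_rot': [0.977, 0.211, -0.0, -0.001], 'ft_force': [0.755, -0.598, -0.958], 'moment': [0.004, -0.008, 0.017], 'grip_force': 0.0, 'grip_width': 0.087}
```

View pics/top0.png

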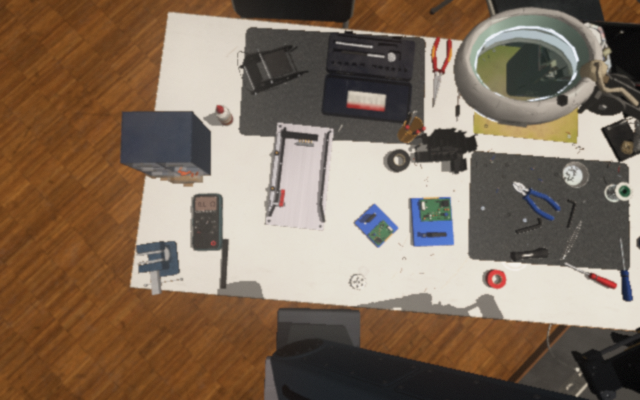

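View pics/scene0.png

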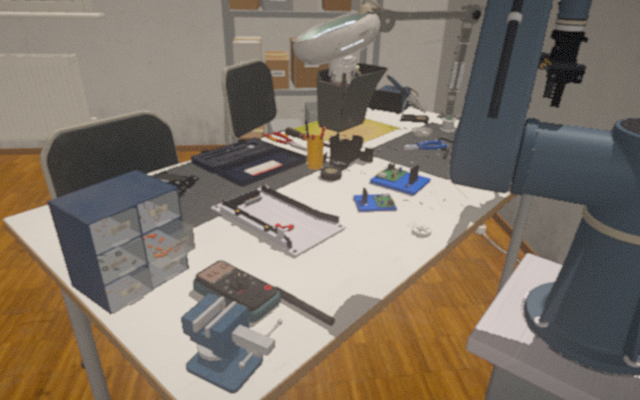

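The top view shows the dock around (298,175) with its mouth toward the robot (catch at 281,198), and the larger carrier at (433,222) with the bar on the robot side. The smaller decoy is at (376,225). I'll measure these next.

Run:
```python
from h import *
W=np.load("top0.npy");im=cv2.imread("pics/top0.png")
hsv=cv2.cvtColor(im,cv2.COLOR_BGR2HSV)
m=np.zeros(im.shape[:2],bool);m[185:255,400:465]=1
z=W[...,2]
b=m&(z>0.006)
rest=W[b]
print("table z",np.nanmedian(z[235:250,300:340]))
blue=b&(hsv[...,0]>100)&(hsv[...,0]<125)&(hsv[...,1]>130)&(z<0.02)
p=W[b&(z<0.035)][:,:2]
r=cv2.minAreaRect((p*1000).astype(np.float32));print("carrier rect",r,len(p), "z blue",np.nanmedian(z[blue]))
bar=m&(z>0.045);q=W[bar];print("bar",len(q),q.mean(0),q.max(0),q.min(0))
if len(q)>4: print(cv2.minAreaRect((q[:,:2]*1000).astype(np.float32)))
m=np.zeros(im.shape[:2],bool);m[115:240,255:345]=1
f=m&(z>0.004)&(z<0.012)
p=W[f][:,:2];print("floor",cv2.minAreaRect((p*1000).astype(np.float32)),len(p))
for (u,v) in [(265,222),(322,229),(277,127),(331,130)]: print((u,v),W[v-1:v+2,u-1:u+2].reshape(-1,3).round(3).tolist()[::4])
g=cv2.resize(im[110:260,250:470],None,fx=3.6,fy=3.6,interpolation=cv2.INTER_CUBIC);cv2.imwrite("pics/crop0.png",g)
```

```text
table z -0.0003538884587625641
carrier rect ((529.4755859375, -287.8057861328125), (135.1477813720703, 114.07592010498047), 3.8483805656433105) 1889 z blue 0.01179528451820486
bar 68 [ 0.49211443 -0.28954386  0.05588916] [ 0.49891565 -0.27097308  0.06031043] [ 0.48724723 -0.30934493  0.04634458]
((493.05364990234375, -290.1598815917969), (10.641281127929688, 38.706085205078125), 1.7269974946975708)
floor ((646.3578491210938, 83.32659912109375), (352.8250732421875, 253.64779663085938), 1.5642913579940796) 4812
(265, 222) [[0.517, 0.177, 0.003], [0.514, 0.175, -0.001], [0.511, 0.171, 0.008]]
(322, 229) [[0.502, 0.019, 0.005], [0.499, 0.016, 0.01], [0.497, 0.013, -0.004]]
(277, 127) [[0.789, 0.154, 0.001], [0.785, 0.151, 0.004], [0.78, 0.148, 0.009]]
(331, 130) [[0.783, 0.001, 0.01], [0.78, -0.002, 0.008], [0.778, -0.005, 0.006]]
```

View pics/crop0.png

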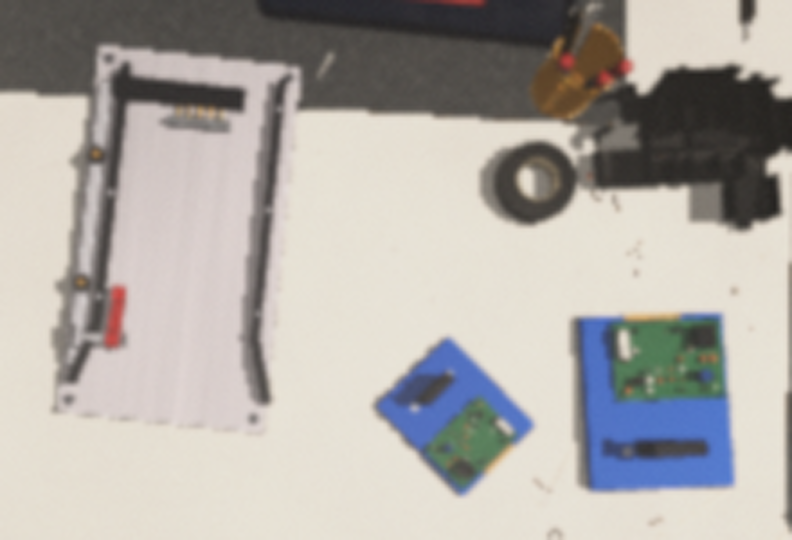

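```bash
cat >> h.py <<'E'
def plane(c,u,v,z):
    K=np.array(c["camera_matrix"]);E=np.array(c["extrinsics"])
    d=E[:3,:3].T@np.array([(u-K[0,2])/K[0,0],-(v-K[1,2])/K[1,1],-1]);o=-E[:3,:3].T@E[:3,3]
    return o+d*(z-o[2])/d[2]
def delta(pos,yaw):
    "yaw of tool y axis (deg) in world, tool down"
    o=get_obs();R0=R.from_quat(o["tool_rot"])
    y=np.deg2rad(yaw);Y=np.array([np.cos(y),np.sin(y),0]);Z=np.array([0,0,-1.]);X=np.cross(Y,Z)
    R1=R.from_matrix(np.stack([X,Y,Z],1))
    print("shift",(R0.inv().apply(np.array(pos)-o["position"])/0.04).round(3).tolist(),"turn",(R0.inv()*R1).as_rotvec().round(4).tolist())
E
python3 - <<'E'
from h import *
c=camera("top")
c4=[plane(c,a/3.6+250,b/3.6+110,.008) for a,b in [(98,45),(300,68),(265,430),(55,412)]]
for p in c4: print(p.round(4))
tl,tr,br,bl=c4
print([np.linalg.norm(a-b).round(4) for a,b in [(tl,tr),(tr,br),(br,bl),(bl,tl)]])
for a,b in[(bl,tl),(br,tr)]: print(np.rad2deg(np.arctan2(*(b-a)[[1,0]])))
for a,b in[(tr,tl),(br,bl)]: print(np.rad2deg(np.arctan2(*(b-a)[[1,0]]))-90)
print(sum(c4)/4,"mouth mid",(bl+br)/2)
delta([.492,-.290,.405],3.8)
E
```

```text
[0.7968 0.1508 0.008 ]
[ 0.7837 -0.0089  0.008 ]
[0.4981 0.0115 0.008 ]
[0.5073 0.1724 0.008 ]
[np.float64(0.1602), np.float64(0.2864), np.float64(0.1612), np.float64(0.2903)]
-4.284542875855253
-4.072695793327074
-4.6793320349582785
-3.284982008387942
[0.64646474 0.0814446  0.008     ] mouth mid [0.50269274 0.09195043 0.008     ]
shift [8.205, -3.936, -0.016] turn [-0.0012, -0.0013, -1.2114]
```

{"api": "move_arm", "payload": {"commands": [[[8.2,-3.94,0,0,0,-1.211],[8.2,-3.94,0,0,0,-1.211],[8.2,-3.94,0,0,0,-1.211],[8.2,-3.94,0,0,0,-1.211],[8.2,-3.94,0,0,0,-1.211],[8.2,-3.94,0,0,0,-1.211],[8.2,-3.94,0,0,0,-1.211],[8.2,-3.94,0,0,0,-1.211],[8.2,-3.94,0,0,0,-1.211],[8.2,-3.94,0,0,0,-1.211],[8.2,-3.94,0,0,0,-1.211]]], "claw": 0.3, "squeeze": 30}}

```text
time: 1.52
position: [0.4914, -0.2908, 0.4047]
tool_rot: [0.684, 0.73, 0.0, -0.0]
ft_force: [0.2, 0.0, -0.5]
grip_width: 0.0304
grip_force: 0.0
```

Run:
```python
from h import *
c=camera("wrist");cv2.imwrite("pics/w1.png",np.array(c["pixels"]));W=cloud(c);np.save("w1.npy",W)
o=get_obs();print(o["time"],o["position"],o["tool_rot"],o["grip_width"])
z=W[...,2]
near=(np.abs(W[...,0]-.53)<.1)&(np.abs(W[...,1]+.288)<.08)
p=W[near&(z>.007)&(z<.035)];print(cv2.minAreaRect((p[:,:2]*1000).astype(np.float32)),len(p))
p=W[near&(z>.05)&(z<.065)];print(cv2.minAreaRect((p[:,:2]*1000).astype(np.float32)),len(p),p.mean(0))
```

```text
1.575 [ 0.49148938 -0.29064963  0.40475603] [ 6.83865493e-01  7.29608105e-01  2.63494164e-05 -1.12700773e-05] 0.03041184828772786
((532.032470703125, -287.7885437011719), (135.2346649169922, 111.31086730957031), 3.6874098777770996) 7801
((494.113037109375, -290.3824768066406), (10.93793773651123, 39.94768524169922), 3.9520270824432373) 330 [ 0.49417304 -0.28970651  0.0564638 ]
```

View pics/w1.png

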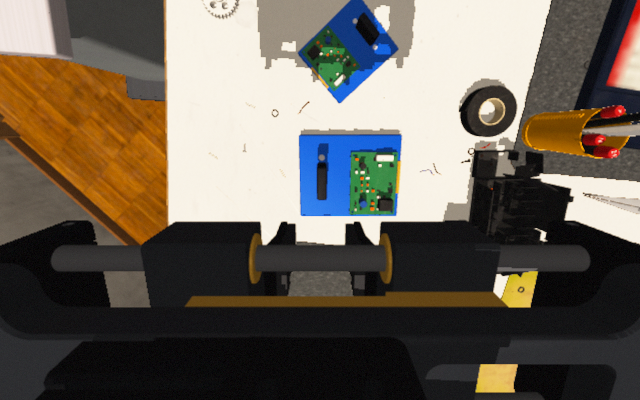

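{"api": "move_arm", "payload": {"commands": [[[0,0.06,1.5,0,0,0],[0,0.06,3,0,0,0],[0,0.06,4.2,0,0,0],[0,0.06,4.8,0,0,0],[0,0.06,5.04,0,0,0],[0,0.06,5.04,0,0,0],[0,0.06,5.04,0,0,0]]]}}

```text
time: 2.45
position: [0.4946, -0.2904, 0.2044]
tool_rot: [0.683, 0.73, 0.0, 0.001]
ft_force: [0.6, 0.1, -0.4]
grip_width: 0.0307
grip_force: 0.0
```

{"api": "move_arm", "payload": {"commands": [[[0,0,0,0,0,0],[0,0,0,0,0,0],[0,0,0,0,0,0],[0,0,0,0,0,0],[0,0,0,0,0,0]]], "claw": 1, "squeeze": 40}}

```text
time: 3.08
position: [0.494, -0.29, 0.2037]
tool_rot: [0.683, 0.73, -0.0, -0.0]
ft_force: [-1.8, 0.8, 6.2]
grip_width: 0.012
grip_force: 40.0
```

{"api": "move_arm", "payload": {"commands": [[[0,0,-0.5,0,0,0],[0,0,-1.5,0,0,0],[0,0,-3,0,0,0],[1.0,0.5,-4.3,0,0,0.03],[2.2,1.2,-5.2,0,0,0.06],[3.5,1.9,-5.65,0,0,0.1],[4.7,2.6,-5.65,0,0,0.138],[5.4,2.9,-5.65,0,0,0.138],[5.56,3.03,-5.65,0,0,0.138],[5.56,3.03,-5.65,0,0,0.138],[5.56,3.03,-5.65,0,0,0.138]]]}}

```text
time: 4.45
position: [0.6001, -0.0613, 0.4287]
tool_rot: [0.733, 0.681, -0.0, -0.0]
ft_force: [0.7, -0.8, -2.1]
grip_width: 0.0121
grip_force: 40.0
```

Run:
```python
from h import *
c=camera("wrist");cv2.imwrite("pics/w2.png",np.array(c["pixels"]));W=cloud(c);np.save("w2.npy",W)
np.savez("w2c.npz",K=c["camera_matrix"],E=c["extrinsics"])
o=get_obs();print(o["time"],o["position"],o["tool_rot"],o["grip_width"],o["ft_force"],o["moment"])
```

```text
4.5 [ 0.600129   -0.06145911  0.42881843] [ 7.32744064e-01  6.80504182e-01 -3.76414027e-04 -2.28585957e-04] 0.01180283476341019 [-0.45581409 -0.47698531 -2.65958371] [-0.00292028  0.01668746 -0.02308256]
```

View pics/w2.png

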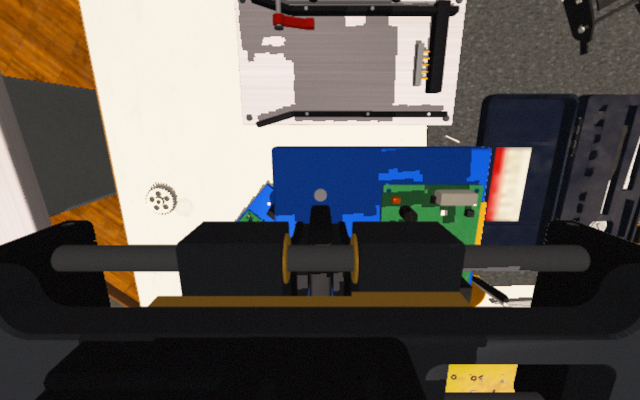

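The wrist view shows the dock: near guide along row ~115 (cols 290–450), far guide at row ~8, red catch at (290,20), plunger at (418,62). The held carrier's left edge is along row 148.

Run:
```python
from h import *
W=np.load("w2.npy");im=cv2.imread("pics/w2.png");z=W[...,2]
def line(m,n):
    p=W[m][:,:2];
    if len(p)<5: print(n,len(p));return
    vx,vy,x0,y0=cv2.fitLine((p*1000).astype(np.float32),cv2.DIST_HUBER,0,.01,.01).ravel()
    if vx<0: vx,vy=-vx,-vy
    print(n,len(p),"yaw",np.rad2deg(np.arctan2(vy,vx)).round(2),"pt",x0.round(1),y0.round(1),"y at x=650:",(y0+(650-x0)*vy/vx).round(2),"zmed",np.median(W[m][:,2]).round(4),"x",p[:,0].min().round(3),p[:,0].max().round(3))
    return
v,u=np.mgrid[0:400,0:640]
dk=im.max(2)<70
line((v>95)&(v<130)&(u>300)&(u<450)&(z>.018)&(z<.028),"near guide top")
line((v<25)&(u>320)&(u<425)&(z>.018)&(z<.028),"far guide top")
# dock floor outer near edge from pixels
d=np.load("w2c.npz");c={"camera_matrix":d["K"],"extrinsics":d["E"]}
for q in [(243,123,.008),(446,124,.008)]: print(q,plane(c,*q).round(4))
red=(im[...,2]>130)&(im[...,1]<50)&(im[...,0]<50)&(v<35)&(u>255)&(u<330)
p=W[red];print("red",len(p),np.nanmin(p,0).round(4),np.nanmax(p,0).round(4))
for z0 in (.012,.03): print("red ends",plane(c,273,20,z0).round(4),plane(c,314,23,z0).round(4))
print("plunger face",[plane(c,414,r,.02).round(4) for r in (42,84)])
# carrier held
cz=(v>148)&(v<200)&(u>274)&(u<380)
h=W[cz];print("carrier top z med",np.nanmedian(h[:,2]))
A=h[~np.isnan(h[:,2])];A=A[np.abs(A[:,2]-np.median(A[:,2]))<.006]
co,*_=np.linalg.lstsq(np.c_[A[:,:2],np.ones(len(A))],A[:,2],rcond=None);print("tilt (dz/dx,dz/dy)",co,len(A))
blue=(im[...,0]>70)&(im[...,2]<60)&(im[...,1]<90)
zt=np.median(A[:,2])
e=[];
for uu in range(285,480,5):
    col=np.where(blue[130:170,uu])[0]
    if len(col): e.append(plane(c,uu,130+col[0]-.5,zt))
e=np.array(e);f=np.polyfit(e[:,0],e[:,1],1);print("carrier left edge yaw",np.rad2deg(np.arctan(f[0])),"y at x=.6",np.polyval(f,.6),"resid",np.std(e[:,1]-np.polyval(f,e[:,0])))
e=[]
for vv in range(152,200,4):
    r=np.where(blue[vv,262:300])[0]
    if len(r): e.append(plane(c,262+r[0]-.5,vv,zt))
e=np.array(e);print("rear edge",e.mean(0),np.rad2deg(np.arctan(np.polyfit(e[:,1],e[:,0],1)[0])))
```

```text
near guide top 799 yaw -4.32 pt 678.8 15.6 y at x=650: 17.8 zmed 0.0239 x 0.581 0.774
far guide top 1022 yaw -4.27 pt 679.0 137.6 y at x=650: 139.72 zmed 0.0234 x 0.617 0.742
(243, 123, 0.008) [0.4996 0.0162 0.008 ]
(446, 124, 0.008) [ 0.7794 -0.0058  0.008 ]
red 265 [0.5614 0.1243 0.0207] [0.6063 0.1353 0.0397]
red ends [0.5561 0.1375 0.012 ] [0.6072 0.1303 0.012 ]
red ends [0.5584 0.1316 0.03  ] [0.6072 0.1247 0.03  ]
plunger face [array([0.7304, 0.0975, 0.02  ]), array([0.7309, 0.0481, 0.02  ])]
carrier top z med 0.2369066411414066
tilt (dz/dx,dz/dy) [-0.00196641 -0.00311157  0.23803917] 5329
carrier left edge yaw -3.897863763381887 y at x=.6 -0.005609091556593157 resid 0.00017084534505163595
rear edge [ 0.57356702 -0.02056039  0.23690664] 10.288601173915794
```

Run:
```python
from h import *
W=np.load("w2.npy");z=W[...,2];a=np.deg2rad(-4.3)
s=W[...,0]*np.cos(a)+W[...,1]*np.sin(a);n=-W[...,0]*np.sin(a)+W[...,1]*np.cos(a)
m=(z>.018)&(z<.03)&(s>.59)&(s<.75)&(n>.03)&(n<.25)
h,e=np.histogram(n[m],np.arange(.05,.22,.002))
for hh,ee in zip(h,e):
    if hh: print(round(ee*1000),hh,end="; ")
print()
m=(z<.012)&(z>.003)&(s>.60)&(s<.70)
h,e=np.histogram(n[m],np.arange(.03,.22,.002));print("floor");print([(round(b*1000),int(a)) for a,b in zip(h,e) if a])
im=cv2.imread("pics/w2.png");cv2.imwrite("pics/w2c.png",cv2.resize(im[0:150,230:470],None,fx=3.3,fy=3.3,interpolation=cv2.INTER_CUBIC))
for off in (0,):
    for S in (.55,.65,.78):pass
```

```text
62 115; 64 180; 66 244; 68 121; 92 7; 94 9; 96 14; 98 12; 100 11; 102 17; 104 26; 106 22; 108 18; 110 22; 112 23; 114 16; 116 22; 118 25; 120 16; 122 22; 124 24; 126 23; 128 19; 130 26; 132 24; 134 17; 136 22; 138 22; 140 23; 142 18; 144 22; 146 23; 148 23; 150 22; 152 14; 154 12; 156 12; 158 12; 160 16; 162 13; 164 15; 166 9; 168 31; 170 18; 172 23; 174 23; 176 25; 178 19; 180 13; 182 11; 184 383; 186 249; 188 249; 190 206; 192 12; 194 25; 196 155; 198 53; 
floor
[(52, 118), (54, 71), (56, 146), (58, 73), (60, 145), (62, 13), (70, 70), (72, 145), (74, 73), (76, 147), (78, 80), (80, 140), (82, 129), (84, 92), (86, 145), (88, 74), (90, 148), (92, 78), (94, 143), (96, 129), (98, 92), (100, 150), (102, 76), (104, 149), (106, 127), (108, 97), (110, 147), (112, 84), (114, 142), (116, 141), (118, 87), (120, 146), (122, 130), (124, 98), (126, 150), (128, 117), (130, 113), (132, 152), (134, 111), (136, 118), (138, 153), (140, 114), (142, 117), (144, 152), (146, 136), (148, 103), (150, 144), (152, 142), (154, 103), (156, 142), (158, 149), (160, 138), (162, 106), (164, 148), (166, 145), (168, 134), (170, 118), (172, 145), (174, 151), (176, 131), (178, 134), (180, 142), (182, 148), (184, 159), (196, 74), (198, 32)]
```

View pics/w2c.png

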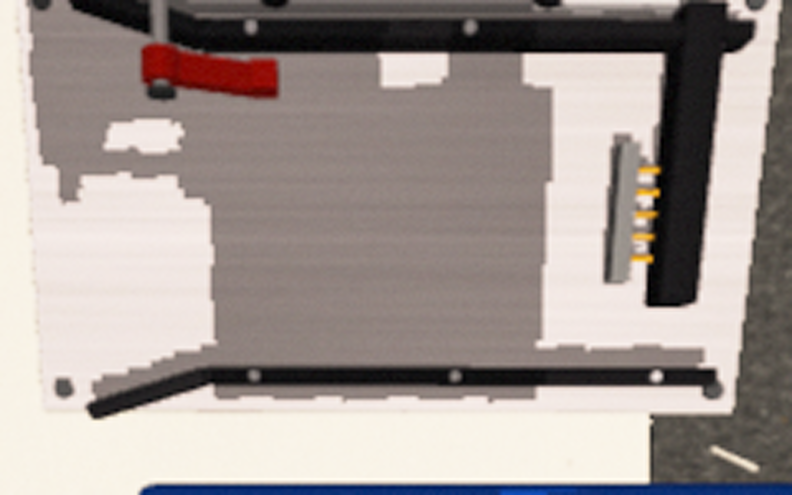

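{"api": "move_arm", "payload": {"commands": [[[0.6,-1.2,0,0,0,0],[1.5,-2.4,0,0,0,0],[2.6,-3.6,0,0,0,0],[3.4,-4.2,1.0,0,0,0],[3.59,-4.285,2.2,0,0,0],[3.59,-4.285,3.4,0,0,0],[3.59,-4.285,4.4,0,0,0],[3.59,-4.285,4.8,0,0,0],[3.59,-4.285,4.92,0,0,0],[3.59,-4.285,4.92,0,0,0]]]}}

```text
time: 5.75
position: [0.4404, 0.0949, 0.2327]
tool_rot: [0.732, 0.681, 0.0, 0.0]
ft_force: [0.7, 0.0, -1.9]
grip_width: 0.0116
grip_force: 40.0
```

Run:
```python
from h import *
o=get_obs();a=np.deg2rad(-4.3);p=o["position"]
print(p,"s",p[0]*np.cos(a)+p[1]*np.sin(a),"n",-p[0]*np.sin(a)+p[1]*np.cos(a),o["ft_force"])
delta([.4398,.0945,.2122],-4.3)
c=camera("top");im=np.array(c["pixels"]);cv2.imwrite("pics/t3.png",cv2.resize(im[110:290,230:370],None,fx=3.3,fy=3.3,interpolation=cv2.INTER_CUBIC))
```

```text
[0.44036608 0.09490032 0.23265063] s 0.4320110025253362 n 0.12765128055113195 [ 0.66741406  0.04891704 -1.86422424]
shift [-0.011, -0.014, 0.511] turn [0.0009, -0.0, 0.0019]
```

View pics/t3.png

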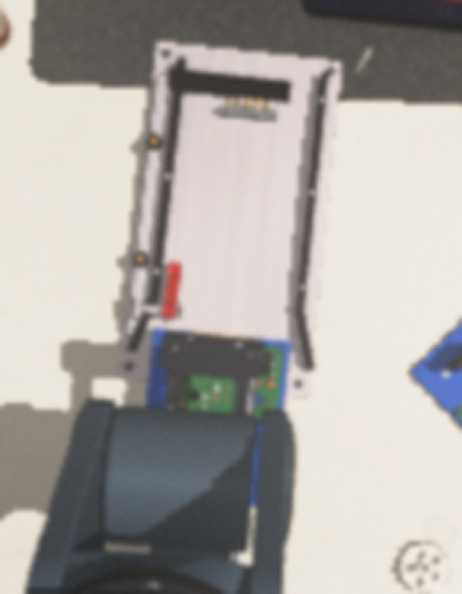

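The carrier's front edge (crop row 330) is just short of the catch and between the flares. Next I set it on the floor.

{"api": "move_arm", "payload": {"commands": [[[-0.01,0,0.2,0,0,0.002],[-0.01,0,0.35,0,0,0.002],[-0.01,0,0.45,0,0,0.002],[-0.01,0,0.5,0,0,0.002],[-0.01,0,0.5,0,0,0.002],[-0.01,0,0.5,0,0,0.002]]]}}

```text
time: 6.55
position: [0.4398, 0.0951, 0.2124]
tool_rot: [0.733, 0.68, 0.0, 0.0]
ft_force: [-0.1, -0.0, -2.0]
grip_width: 0.0118
grip_force: 40.0
```

{"api": "move_arm", "payload": {"commands": [[[0,0,0.015,0,0,0],[0,0,0.03,0,0,0],[0,0,0.03,0,0,0]]]}}

```text
time: 6.92
position: [0.4397, 0.0951, 0.2115]
tool_rot: [0.733, 0.68, 0.0, 0.0]
ft_force: [-1.6, 0.8, 1.6]
grip_width: 0.0117
grip_force: 40.0
```

{"api": "move_arm", "payload": {"commands": [[[-0.01,0.1,-0.005,0,0,0],[-0.01,0.2,-0.005,0,0,0],[-0.01,0.3,-0.005,0,0,0],[-0.01,0.4,-0.005,0,0,0],[-0.01,0.5,-0.005,0,0,0],[-0.01,0.6,-0.005,0,0,0],[-0.01,0.7,-0.005,0,0,0],[-0.01,0.8,-0.005,0,0,0],[-0.01,0.9,-0.005,0,0,0]]]}}

```text
time: 8.05
position: [0.4724, 0.0924, 0.2117]
tool_rot: [0.733, 0.681, -0.003, -0.004]
ft_force: [-8.8, 1.2, 10.7]
grip_width: 0.0116
grip_force: 40.1
```

```bash
cat >> h.py <<'E'
def st():
    o=get_obs();a=np.deg2rad(-4.3);p=o["position"];c,s=np.cos(a),np.sin(a);f=o["ft_force"];q=o["tool_rot"]
    print("t",round(o["time"],2),"dock x of carrier",round((p[0]*c+p[1]*s-.6465+.03)*1e3,1),"n",round((-p[0]*s+p[1]*c-.1272)*1e3,2),"z",round(p[2],4),"F along/lat/z",np.round([f[0]*c+f[1]*s,-f[0]*s+f[1]*c,f[2]],2),"M",np.round(o["moment"],2),"yaw",round(np.rad2deg(R.from_quat(q).as_matrix()[:,1][1]),2))
E
python3 -c "
from h import *
st()"
```

```text
t 8.05 dock x of carrier -152.4 n 0.31 z 0.2117 F along/lat/z [-8.86  0.55 10.72] M [ 0.07  0.96 -0.02] yaw -4.22
```

{"api": "move_arm", "payload": {"commands": [[[0,0,-0.015,0,0,0],[0,0,-0.025,0,0,0],[0,0,-0.025,0,0,0]]]}}

```text
time: 8.43
position: [0.476, 0.092, 0.2121]
tool_rot: [0.733, 0.68, 0.0, 0.0]
ft_force: [-0.7, 0.2, -3.1]
grip_width: 0.0115
grip_force: 40.0
```

```bash
python3 -c "
from h import *
st();print(R.from_quat(get_obs()['tool_rot']).as_matrix()[:,2])"
```

```text
t 8.43 dock x of carrier -148.7 n 0.2 z 0.2121 F along/lat/z [-0.7   0.17 -3.08] M [ 0.    0.24 -0.02] yaw -4.23
[ 3.69102795e-04 -4.78587579e-05 -9.99999931e-01]
```

{"api": "move_arm", "payload": {"commands": [[[0,0.1,0,0,0,0],[0,0.2,0,0,0,0],[0,0.3,0,0,0,0],[0,0.4,0,0,0,0],[0,0.5,0,0,0,0],[0,0.6,0,0,0,0],[0,0.7,0,0,0,0],[0,0.8,0,0,0,0],[0,0.9,0,0,0,0],[0,1.0,0,0,0,0]]]}}

```text
time: 9.68
position: [0.5158, 0.0891, 0.2123]
tool_rot: [0.733, 0.68, -0.0, -0.0]
ft_force: [0.5, 0.6, -2.7]
grip_width: 0.012
grip_force: 40.0
```

```bash
python3 -c "
from h import *
st()"
```

```text
t 9.68 dock x of carrier -108.8 n 0.28 z 0.2123 F along/lat/z [ 0.43  0.65 -2.73] M [0.01 0.03 0.03] yaw -4.24
```

{"api": "move_arm", "payload": {"commands": [[[0,0.17,0,0,0,0],[0,0.34,0,0,0,0],[0,0.5,0,0,0,0],[0,0.67,0,0,0,0],[0,0.83,0,0,0,0],[0,1.0,0,0,0,0],[0,1.17,0,0,0,0],[0,1.33,0,0,0,0],[0,1.5,0,0,0,0],[0,1.67,0,0,0,0],[0,1.83,0,0,0,0],[0,2.0,0,0,0,0]]]}}

```text
time: 11.18
position: [0.5957, 0.0831, 0.2123]
tool_rot: [0.733, 0.68, -0.0, -0.0]
ft_force: [-0.4, -0.1, -2.2]
grip_width: 0.0121
grip_force: 40.0
```

```bash
python3 -c "
from h import *
st()
c=camera('wrist');cv2.imwrite('pics/w4.png',c['pixels'])"
```

```text
t 11.18 dock x of carrier -28.7 n 0.36 z 0.2123 F along/lat/z [-0.39 -0.16 -2.23] M [-0.03  0.13 -0.  ] yaw -4.24
```

View pics/w4.png

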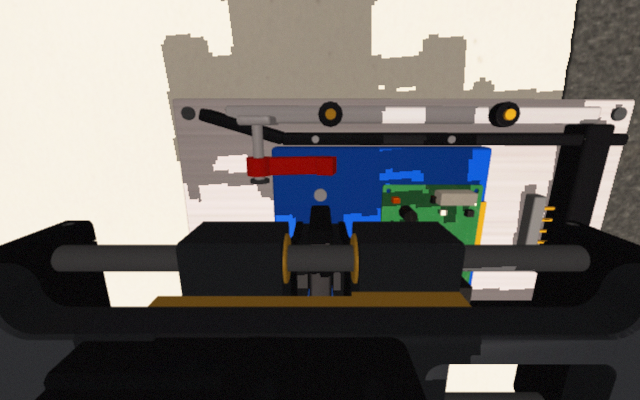

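The catch rides on the plate (red at 250–335, row 165). The carrier's rear edge is at col 273, so about 38 mm remain.

{"api": "move_arm", "payload": {"commands": [[[0,0.12,0,0,0,0],[0,0.24,0,0,0,0],[0,0.36,0,0,0,0],[0,0.48,0,0,0,0],[0,0.58,0,0,0,0],[0,0.66,0,0,0,0],[0,0.7,0,0,0,0],[0,0.7,0,0,0,0]]]}}

```text
time: 12.22
position: [0.6234, 0.0811, 0.2124]
tool_rot: [0.733, 0.68, 0.0, 0.0]
ft_force: [1.0, -0.3, -3.4]
grip_width: 0.012
grip_force: 40.0
```

```bash
python3 -c "
from h import *
st()"
```

```text
t 12.22 dock x of carrier -0.9 n 0.38 z 0.2124 F along/lat/z [ 1.01 -0.23 -3.37] M [-0.04 -0.02 -0.05] yaw -4.24
```

{"api": "move_arm", "payload": {"commands": [[[0,0.025,0,0,0,0],[0,0.05,0,0,0,0],[0,0.075,0,0,0,0],[0,0.1,0,0,0,0],[0,0.125,0,0,0,0],[0,0.125,0,0,0,0]]]}}

```text
time: 12.98
position: [0.6281, 0.0807, 0.2123]
tool_rot: [0.733, 0.68, -0.0, -0.0]
ft_force: [-0.5, 0.6, -2.9]
grip_width: 0.0117
grip_force: 40.0
```

```bash
python3 -c "
from h import *
st()"
```

```text
t 12.97 dock x of carrier 3.7 n 0.39 z 0.2123 F along/lat/z [-0.56  0.54 -2.88] M [ 0.03  0.16 -0.  ] yaw -4.24
```

Just before contact. I advance in small steps.

{"api": "move_arm", "payload": {"commands": [[[0,0.025,0,0,0,0],[0,0.05,0,0,0,0],[0,0.075,0,0,0,0],[0,0.075,0,0,0,0]]]}}

```text
time: 13.48
position: [0.6307, 0.0806, 0.2122]
tool_rot: [0.733, 0.68, -0.001, -0.001]
ft_force: [-4.3, 0.0, -0.7]
grip_width: 0.0114
grip_force: 40.0
```

{"api": "move_arm", "payload": {"commands": [[[0,0.025,0,0,0,0],[0,0.05,0,0,0,0],[0,0.05,0,0,0,0],[0,0.05,0,0,0,0]]]}}

```text
time: 13.98
position: [0.6327, 0.0804, 0.2121]
tool_rot: [0.733, 0.68, -0.001, -0.001]
ft_force: [-4.4, 1.0, -1.2]
grip_width: 0.0116
grip_force: 40.0
```

```bash
python3 -c "
from h import *
st()"
```

```text
t 13.97 dock x of carrier 8.4 n 0.43 z 0.2121 F along/lat/z [-4.41  0.62 -1.22] M [0.05 0.79 0.01] yaw -4.23
```

{"api": "move_arm", "payload": {"commands": [[[0,0.025,0,0,0,0],[0,0.05,0,0,0,0],[0,0.075,0,0,0,0],[0,0.075,0,0,0,0],[0,0.075,0,0,0,0]]]}}

```text
time: 14.6
position: [0.6351, 0.0803, 0.2121]
tool_rot: [0.733, 0.681, -0.001, -0.001]
ft_force: [-8.0, 0.6, 0.0]
grip_width: 0.0119
grip_force: 40.0
```

```bash
python3 -c "
from h import *
st()
c=camera('wrist');im=c['pixels'];cv2.imwrite('pics/w5.png',cv2.resize(im[100:225,150:410],None,fx=3,fy=3,interpolation=cv2.INTER_CUBIC))
W=cloud(c);v,u=np.mgrid[0:400,0:640];r=(im[...,2]>110)&(im[...,1]<60)&(im[...,0]<60)&(v>140)&(v<190)&(u>150)&(u<350);p=W[r];p=p[~np.isnan(p[:,0])]
a=np.deg2rad(-4.3);s=(p[:,0]*np.cos(a)+p[:,1]*np.sin(a)-.6465)*1e3
for b in range(-110,-30,5):
  k=(s>=b)&(s<b+5)
  if k.sum(): print(b,k.sum(),np.percentile(p[k,2],90).round(4))
"
```

```text
t 14.6 dock x of carrier 10.8 n 0.49 z 0.2121 F along/lat/z [-8.03  0.03  0.01] M [0.07 0.99 0.03] yaw -4.23
-100 80 0.0376
-95 164 0.0386
-90 204 0.0373
-85 161 0.0335
-80 157 0.0324
-75 164 0.031
-70 154 0.0298
-65 135 0.0288
-60 140 0.0316
-55 129 0.0325
-50 1 0.0231
```

```bash
python3 -c "
from h import *
im=cv2.imread('pics/w2.png');W=np.load('w2.npy')
v,u=np.mgrid[0:400,0:640];r=(im[...,2]>110)&(im[...,1]<60)&(im[...,0]<60)&(v<40)&(u>230)&(u<350);p=W[r];p=p[~np.isnan(p[:,0])]
a=np.deg2rad(-4.3);s=(p[:,0]*np.cos(a)+p[:,1]*np.sin(a)-.6465)*1e3
for b in range(-110,-30,5):
  k=(s>=b)&(s<b+5)
  if k.sum(): print(b,k.sum(),np.percentile(p[k,2],90).round(4))
"
```

```text
-100 28 0.037
-95 44 0.0389
-90 40 0.0376
-85 44 0.0323
-80 35 0.0301
-75 36 0.0275
-70 40 0.0257
-65 33 0.0242
-60 36 0.0251
-55 27 0.0247
```

View pics/w5.png

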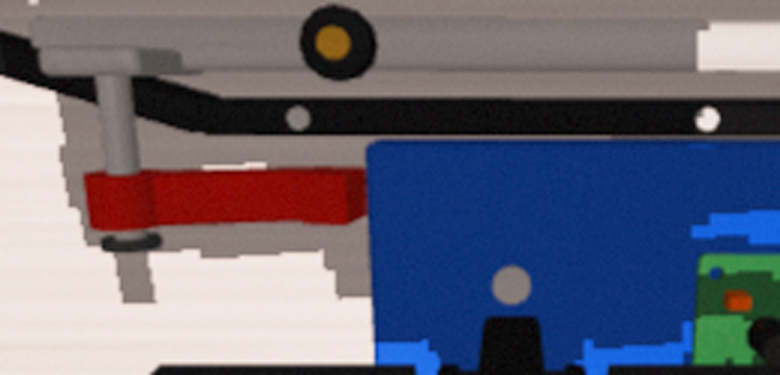

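The catch's nose is still about 8 mm up, right at the rear edge (crop 365,195). I push a little further.

{"api": "move_arm", "payload": {"commands": [[[0,0.02,0,0,0,0],[0,0.04,0,0,0,0],[0,0.04,0,0,0,0],[0,0.04,0,0,0,0]]]}}

```text
time: 15.15
position: [0.6364, 0.0802, 0.2122]
tool_rot: [0.733, 0.681, -0.002, -0.002]
ft_force: [-8.1, 0.7, 0.9]
grip_width: 0.0117
grip_force: 40.0
```

```bash
cat >> h.py <<'E'
def catch():
    st();c=camera('wrist');im=c['pixels']
    W=cloud(c);v,u=np.mgrid[0:400,0:640];r=(im[...,2]>110)&(im[...,1]<60)&(im[...,0]<60)&(v>130)&(v<200)&(u>130)&(u<350);p=W[r];p=p[~np.isnan(p[:,0])]
    a=np.deg2rad(-4.3);s=(p[:,0]*np.cos(a)+p[:,1]*np.sin(a)-.6465)*1e3
    for b in (-90,-75,-65,-60,-55): 
        k=(s>=b)&(s<b+5)
        if k.sum(): print(b,k.sum(),np.percentile(p[k,2],90).round(4))
    return im
E
python3 -c "
from h import *
catch()"
```

```text
t 15.15 dock x of carrier 12.1 n 0.48 z 0.2122 F along/lat/z [-8.11  0.12  0.87] M [ 0.1   1.12 -0.01] yaw -4.23
-90 185 0.0372
-75 164 0.0275
-65 122 0.0239
-60 136 0.0251
-55 107 0.0251
```

The catch's profile is back to its rest shape, so it has dropped. I release.

{"api": "move_arm", "payload": {"commands": [[[0,-0.03,0,0,0,0],[0,-0.05,0,0,0,0],[0,-0.05,0,0,0,0],[0,-0.05,0,0,0,0],[0,-0.05,0,0,0,0]]], "claw": 0.3}}

```text
time: 15.82
position: [0.6364, 0.0801, 0.2126]
tool_rot: [0.733, 0.68, 0.001, 0.001]
ft_force: [-0.2, -0.6, 0.0]
grip_width: 0.0303
grip_force: 0.0
```

{"api": "move_arm", "payload": {"commands": [[[0,-0.05,-0.3,0,0,0],[0,-0.05,-1.0,0,0,0],[0,-0.05,-2.0,0,0,0],[0,-0.05,-3.0,0,0,0],[0,-0.05,-3.5,0,0,0],[0,-0.05,-3.5,0,0,0],[0,-0.05,-3.5,0,0,0]]]}}

```text
time: 16.7
position: [0.6333, 0.0803, 0.3518]
tool_rot: [0.733, 0.68, -0.001, -0.0]
ft_force: [-0.6, -0.4, -1.0]
grip_width: 0.0303
grip_force: 0.0
```

```bash
python3 -c "
from h import *
im=catch()
cv2.imwrite('pics/w6.png',im)
c=camera('wrist');W=cloud(c);a=np.deg2rad(-4.3);z=W[...,2];s=W[...,0]*np.cos(a)+W[...,1]*np.sin(a)-.6465;n=-W[...,0]*np.sin(a)+W[...,1]*np.cos(a)-.1272
im=c['pixels'];b=(im[...,0]>70)&(im[...,2]<60)&(im[...,1]<90)&(abs(n)<.06)&(s>-.08)&(s<.1)&(z<.03)
print('z',np.median(z[b]),'s',np.percentile(s[b],[1,99]),'n max',np.percentile(n[b],99.5))
v,u=np.where(b);print(u.min(),u.max())
"
```

```text
t 16.7 dock x of carrier 9.0 n 0.38 z 0.3518 F along/lat/z [-0.56 -0.43 -1.01] M [-0.   -0.1  -0.03] yaw -4.23
-90 58 0.0373
-75 44 0.0274
-65 36 0.0241
-60 44 0.0252
-55 26 0.0251
z 0.0200425784393244 s [-0.05044282  0.07913483] n max 0.05624897488037741
293 414
```

View pics/w6.png

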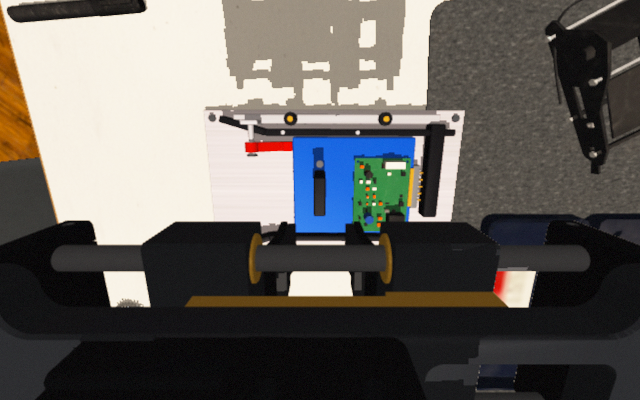

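The carrier is flat (top at 20 mm) with its rear edge at dock x ≈ -51, so its origin is at about +9 mm. The catch is down behind it (245–292, row 146) and the gripper is clear.

```bash
python3 -c "
from rig import *
print(hand_in())"
```

```text
the job is handed in; nothing more can be done
None
```

The carrier is in the dock, with the catch dropped behind it and the gripper clear. I handed the job in at about 17 s; `hand_in()` returned no verdict.

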